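# Unlock the pellet press and hold its lever level

### The job

Press the tablet in the hand pellet press: draw the lock pin out of the yoke, lay it in the two notches of the pin rest on the side of the press and let go of it there, then bring the spring-loaded lever down until it is level, with its pointer in the notch of the sector plate, and keep it held there. Never force the lever on down to its bottom stop, and do not disturb the things standing round the press. The program finishes while still holding the lever down: do not let it go.

Things in the scene. Friction and masses are not known exactly. Their poses are not given: they have to be found in the camera images.
- pellet_press: hand pellet press of grey iron and steel, fixed on the bench. Origin on the bench under its base (base x -120 to +75, y -50 to +50 mm); z up, the lever points along its -x, pin and pin rest are on its -y side. Two upright yoke plates (x -12 to +65 mm, outer faces y +-25 mm, 122 to 207 mm above the bench) carry the lever; the ram below enters a round die on the base
- lever_pivot (a point): lever pivot, on the middle plane of the press (press x +40 mm, y 0, z 165 mm); its axis is the press's y. A thin sector plate stands at the +y side of the lever, 86 to 107 mm from the pivot; the lever's pointer is in the notch of its rim when the lever is level
- press_lever (a joint): lever angle, rad: 0 = raised (0.42 above level, upper stop), grows downwards, 0.42 = level, pointer in the middle of the notch; the notch spans 0.36 to 0.48; lower stop 0.56. A spring returns it to 0 when let go; at the grip it takes about 3 N at first, 11 N at the level. The lock pin blocks it while in its bore
- lever_grip (a point): middle of the round black hand grip, on its axis, 200 mm from the pivot along the lever (247 mm above the bench when raised, 165 mm when level; it moves on a circle round the pivot). The grip is 24 mm thick and spans 150 to 250 mm from the pivot. Free space above and on both sides
- lock_pin: loose lock pin, 60 g, lying level: black ribbed knob 18 mm thick, 30 mm long; neck 10 mm thick, 18 mm long; collar 17 mm thick, 5 mm long; steel shank 10 mm thick, 72 mm long. Origin in the middle of the knob on the axis; the shank points along the pin's +y, its collar face is 38 mm and its tip 110 mm from the origin. It balances 58 mm from the origin
- bore_mouth (a point): mouth of the 12 mm lock bore on the -y face of the yoke (press x +9, y -25, z +179 mm). The bore runs level along the press's y through both plates and the lever. The pin's collar stands at this face or up to 4 mm off it; the pin comes out straight along the press's -y, its tip is clear of the yoke after 75 mm
- notch_lugs (a point): point midway between the two lugs of the pin rest, where the axis of the parked shank passes (press x +40, y -71, z +105 mm). Lugs 6 mm thick, centred 20 mm to either side of it along the press's y, each with a U notch open to the top, 14 mm wide, flared above; notch floor 5 mm below this point, lug tops 19 mm above it
- pin_rest (a point): where the middle of the pin's knob belongs when the pin is parked (press x +40, y -140, z +105 mm): pin parallel to the press's y, shank towards the press (+y) lying in both lugs' notches, collar outside the outer lug. Free space round and below it
- sample_bottle: small brown glass bottle with a black cap, 38 mm across, 99 mm tall, standing on the bench near the left front of the press; origin in the middle of its underside
- spatula: weighing spatula lying on the bench left of the press, 169 mm long, 11 mm wide, 8 mm thick, long axis its y; origin in the middle of its underside
- tweezers: steel tweezers lying on the bench right of the press, 138 mm long, 14 mm wide, 9 mm thick, long axis its y; origin in the middle of its underside
- beaker: small clear beaker, 48 mm across, 58 mm tall, standing between the robot and the press; origin in the middle of its underside
- petri_dish: closed flat round dish, 72 mm across, 15 mm tall, on the bench to the right front; origin in the middle of its underside
- timer: small white bench timer, 62 x 64 x 19 mm, between the robot and the press; origin in the middle of its underside

How it is judged:
By the outcome, as a careful person would: the job done as asked, in the order asked, and still so for the second after the job is handed in, while the arm keeps its last pose, push and grip.
It also fails if it takes over 45 s, if anything falls off the work surface, if the arm or the gripper's body presses on something with over 40 N, if the wrist force passes 120 N, or if a joint passes its speed limit or range.

### The arm

A 7-joint arm with a two-finger parallel gripper is mounted at the origin on the work surface; the furniture and walls round the work are solid. World frame = base frame: x ahead of the robot, y to its left, z up, the work surface at z = 0. Lengths are in m, angles in degrees, forces in N, time in s.
With the tool pointing down it reaches from about 0.425 to 0.875 m from the base axis. Payload 4.7 kg.
Tool frame: the origin (TCP) lies at the very end of the fingers, on their centre line; the grasp point (between the pads) lies 19 mm behind it; z points along the fingers, y is the direction in which the jaws open and shut (so a half turn about z gives the same grasp; the last joint's range is limited). The gripper opens to 87 mm and grips with 3 to 60 N. Pads are 19 mm wide; open, the fingers measure 117 mm over their backs; the gripper's body (75 mm by 190 mm) begins 51 mm behind the grasp point.
Start: joints at [73.115, 18.392, -4.016, 83.108, 1.295, 78.541, -3.26], TCP at [0.198, -0.619, 0.223] pointing down, gripper open.
Joint ranges: [-163.93, 163.93], [-17.29, 119.83], [-79.2, 71.16], [3.27, 140.29], [-89.18, 269.18], [5.43, 117.66], [-154.24, 154.24]. Speed limits (degrees/s): [147.25, 147.25, 180, 180, 180, 180, 180].

### API

Orientations are given as [roll, pitch, yaw] about the fixed x, y, z axes, in that order (R = Rz(yaw) Ry(pitch) Rx(roll)).
In Python, from cell import * gives the robot as it stands.
- The arm moves only by the tool arm_command, never from a script. Its argument "targets" is a list that holds one entry, the list of rows, each a list of 7 numbers: the shift along the tool's x, y, z in m, then the turn, a rotation vector about the tool's x, y, z in degrees, then the gripper's target within -1 to 1 (shut at 1, half-way at 0, fully open at -1). In form: [[[tx, ty, tz, rx, ry, rz, claw], ...]]. A call has 1 to 10 rows; each row is the pose to reach, as a shift and turn from the pose commanded when the call began, along the tool's axes at that moment; what a row does not reach only later rows make up. A row lasts 1/10 s, in which the tool goes at most 50 mm and 8.59 degrees, less where a joint would pass 70% of its speed; a pose out of reach is approached as far as the arm can. A call with a gripper value outside its range is refused whole. The fingers move at their own pace and stop on an object; "newtons" is the grip in N (left out, the last holds). Time passes only in rows, so rows that repeat a pose let the fingers close. It gives the time, the measured TCP pose, the force and the opening at its end, in the units of the state.
- get_obs(): the state, without advancing time (a new reading comes with each control period).
- read_camera(name): name is "side" or "top" or "wrist"; returns a dict with "img" (480x640x3 uint8, red, green, blue), "z_map" (480x640 float32, m along the optical axis (not along the pixel's ray), 0 where there is no reading), "K" (3x3 intrinsics, pixels), "origin" and "attitude" of the camera in the world. Camera axes: x right, y down, z forward; pixel columns grow to the right and rows downward; lengths in m; the calibration is good to about 2 mm. A picture is of the moment at which its call begins.
- sign_off(): hands the job in, once; it reports no verdict.
Trained networks look in the newest picture that a camera, given by its name, has taken for a name from the list of things; names that differ only in an ending like _2 or _b are one class to them, and where a whole thing is asked for, a point or a joint stands for the part that bears it (a point fixed in the world has none). Each returns a list of dicts, best first, with "conf" (0 to 1); they miss things now and then, are a little off and sometimes report something else, mostly with a low value. They report only what shows in the picture. A call takes as long as a camera call.
- search_frame(thing, camera): "position" ([column, row] in pixels, amid what is visible of it).
The state is a dict: "time_s": time; "qpos": joint angles; "joint_velocities": joint speeds; "effort": joint torques, N m; "tool_pos": TCP position; "tool_rot": TCP orientation; "force": force on the tool from outside, world axes, zero at the start; "wrist_torque": the same for the moment, N m; "grip_width": finger opening in m.
Only numpy, scipy, OpenCV 4.12 (cv2) and the standard library are available. Lean on these libraries where they do the work, as an engineer would, in place of code of your own. Each camera call takes 0.05 s, during which the arm holds its last target.

## Working session

There is one attempt and no reset: what is moved stays moved. The work goes in short steps, Python scripts to look and compute and a tool call to move; the robot and the scene stay as the last step left them, time stands still between calls to the robot, and variables do not carry over. Pictures are saved under pics/ and viewed, and the job is handed in when it is done.

Besides the shell and the picture viewer there is one more tool, called after "Emit:" as name([rows], argument=value, ...), one row to a line, values as JSON. arm_command: Moves the arm, as the interface text tells. Its arguments: {"type":"object","properties":{"targets":{"type":"array","items":{"type":"array","items":{"type":"array","items":{"type":"number"}}}},"newtons":{"type":"number"}},"required":["targets"]}

```bash
ls; mkdir -p pics
python3 - <<'E'
from cell import *
import cv2
o=get_obs(); print(o)
for c in ["side","top"]:
    d=read_camera(c); cv2.imwrite(f"pics/{c}1.png",d["img"][:,:,::-1]); print(c,d["K"],d["origin"],d["attitude"])
    for t in ["pellet_press","lever_pivot","lever_grip","lock_pin","bore_mouth","notch_lugs","pin_rest"]:
        print(t,[(r["position"],round(r["conf"],2)) for r in search_frame(t,c)][:3])
E
```

```text
pics
{'time_s': 0.0, 'qpos': array([73.11460651, 18.43999118, -4.01443252, 83.17514595,  1.29550654,
       78.54002561, -3.25974766]), 'joint_velocities': array([-0.0407606 , -0.06890806, -0.04918956, -0.01485411,  0.00606563,
        0.03171872,  0.0658312 ]), 'effort': array([ 2.33634746e-04, -4.91279769e+01, -4.03612750e-01, -3.12521517e+01,
       -6.37101755e-02,  4.36884561e-02,  1.62156934e-04]), 'tool_pos': array([ 0.19731803, -0.61874767,  0.22144866]), 'tool_rot': array([-1.79890103e+02,  6.56212607e-03,  1.76944655e+01]), 'force': array([ 0.64167508, -0.3408174 ,  0.18648067]), 'wrist_torque': array([-0.00572935, -0.0045923 ,  0.01975432]), 'grip_width': 0.08680777250769299}
side [[589.95867781   0.         318.22962006]
 [  0.         589.95867781 235.69087369]
 [  0.           0.           1.        ]] [ 0.45830639 -0.83884307  0.62077827] [-119.38988017   -0.41836491   -3.53580063]
pellet_press [([367.8, 290.5], 0.92)]
lever_pivot [([370.2, 289.2], 0.6), ([235.4, 398.3], 0.21)]
lever_grip [([315.6, 203.3], 0.68), ([371.7, 263.5], 0.21)]
lock_pin [([372.0, 264.1], 0.72)]
bore_mouth [([368.1, 289.7], 0.73), ([304.6, 264.0], 0.26)]
notch_lugs [([369.3, 290.8], 0.83)]
pin_rest [([369.5, 288.2], 0.92)]
top [[501.10064526   0.         316.96541052]
 [  0.         501.10064526 234.53998461]
 [  0.           0.           1.        ]] [ 0.36276532 -0.0586301   1.15843958] [-172.10619843   -0.58366704  -89.00212998]
pellet_press [([320.9, 207.5], 0.6)]
lever_pivot [([321.5, 205.2], 0.77)]
lever_grip [([308.0, 217.0], 0.72), ([319.6, 204.2], 0.54)]
lock_pin [([352.1, 195.6], 0.51)]
bore_mouth [([320.5, 207.7], 0.75)]
notch_lugs [([320.0, 205.1], 0.68)]
pin_rest [([320.5, 204.5], 0.69), ([291.9, 187.0], 0.41)]
```

View pics/side1.png

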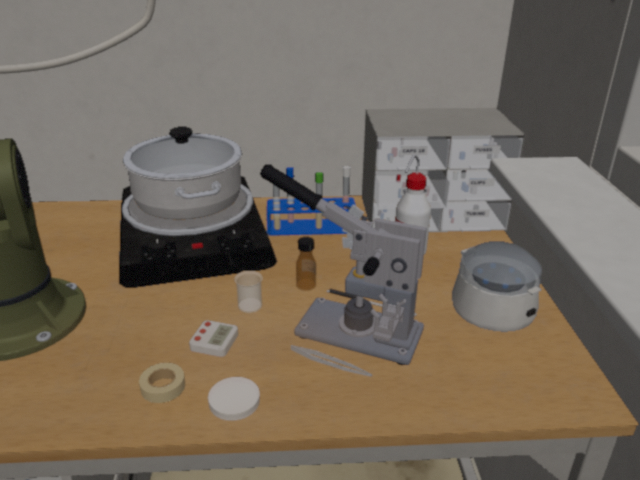

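View pics/top1.png

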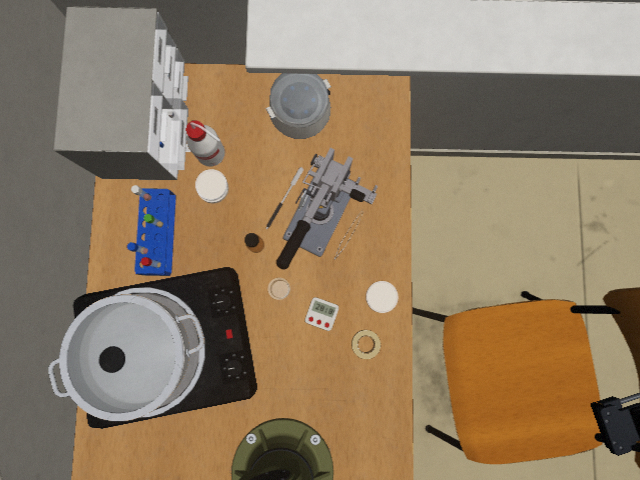

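```bash
cat > h.py <<'E'
from cell import *
import numpy as np, cv2
from scipy.spatial.transform import Rotation as R
def Rw(a): return R.from_euler("xyz",a,degrees=True).as_matrix()
def cloud(d):
    K=d["K"]; z=d["z_map"]; v,u=np.indices(z.shape)
    p=np.stack([(u-K[0,2])/K[0,0]*z,(v-K[1,2])/K[1,1]*z,z],-1)
    return p@Rw(d["attitude"]).T+np.array(d["origin"])
def proj(d,P):
    P=np.atleast_2d(P); c=(P-np.array(d["origin"]))@Rw(d["attitude"])
    return np.stack([d["K"][0,0]*c[:,0]/c[:,2]+d["K"][0,2],d["K"][1,1]*c[:,1]/c[:,2]+d["K"][1,2]],-1)
E
python3 - <<'E'
from h import *
import pickle
D={c:read_camera(c) for c in ["side","top"]}
pickle.dump(D,open("d1.pkl","wb"))
for c,box in [("side",(240,150,460,380)),("top",(230,130,420,320))]:
    d=D[c]; x0,y0,x1,y1=box
    im=cv2.resize(d["img"][y0:y1,x0:x1,::-1],None,fx=3 if c=="top" else 2.6,fy=3 if c=="top" else 2.6,interpolation=cv2.INTER_CUBIC)
    cv2.imwrite(f"pics/{c}_zoom1.png",im)
    P=cloud(d); 
    # bench z
    Q=P[y0:y1,x0:x1].reshape(-1,3)
    for lo,hi in [(-.02,.01),(.012,.05),(.2,.215)]:
        q=Q[(Q[:,2]>lo)&(Q[:,2]<hi)]; print(c,lo,hi,len(q),np.median(q,0),q.min(0),q.max(0))
    print(c,np.histogram(Q[:,2],bins=np.arange(-.01,.3,.005)))
E
```

```text
side -0.02 0.01 20689 [ 5.35360175e-01 -1.30121219e-02  1.62797804e-04] [ 0.37770863 -0.18880668 -0.0127272 ] [0.87610308 0.49136958 0.00998271]
side 0.012 0.05 7662 [ 0.54403995 -0.00852698  0.02324308] [ 0.35741534 -0.18709484  0.01200185] [0.83689004 0.49066364 0.04999749]
side 0.2 0.215 1431 [ 0.59760459 -0.0749873   0.20607307] [ 0.51579472 -0.13277389  0.20002776] [0.71536539 0.18754716 0.21499422]
side (array([   93,  9192, 10255,  1137,   773,  2657,   981,   793,   670,
         696,   684,   680,   859,  1595,  1157,   652,   492,   692,
         685,   857,   908,   927,   794,   807,   682,   654,   540,
         498,   495,   438,   250,   341,   371,   476,   427,   465,
         472,   472,   549,   488,   392,   473,   560,   677,   194,
         149,   135,   133,   103,   125,   122,   123,   122,   120,
         126,    89,    70,    13,     0,     0,     0]), array([-0.01 , -0.005,  0.   ,  0.005,  0.01 ,  0.015,  0.02 ,  0.025,
        0.03 ,  0.035,  0.04 ,  0.045,  0.05 ,  0.055,  0.06 ,  0.065,
        0.07 ,  0.075,  0.08 ,  0.085,  0.09 ,  0.095,  0.1  ,  0.
[... 1077 characters left out ...]
191,   417,   112,
          56,    54,    57,    60,    54,    80,    63,    76,    76,
          85,    96,    88,    42,     0,     0,     0]), array([-0.01 , -0.005,  0.   ,  0.005,  0.01 ,  0.015,  0.02 ,  0.025,
        0.03 ,  0.035,  0.04 ,  0.045,  0.05 ,  0.055,  0.06 ,  0.065,
        0.07 ,  0.075,  0.08 ,  0.085,  0.09 ,  0.095,  0.1  ,  0.105,
        0.11 ,  0.115,  0.12 ,  0.125,  0.13 ,  0.135,  0.14 ,  0.145,
        0.15 ,  0.155,  0.16 ,  0.165,  0.17 ,  0.175,  0.18 ,  0.185,
        0.19 ,  0.195,  0.2  ,  0.205,  0.21 ,  0.215,  0.22 ,  0.225,
        0.23 ,  0.235,  0.24 ,  0.245,  0.25 ,  0.255,  0.26 ,  0.265,
        0.27 ,  0.275,  0.28 ,  0.285,  0.29 ,  0.295]))
```

View pics/side_zoom1.png

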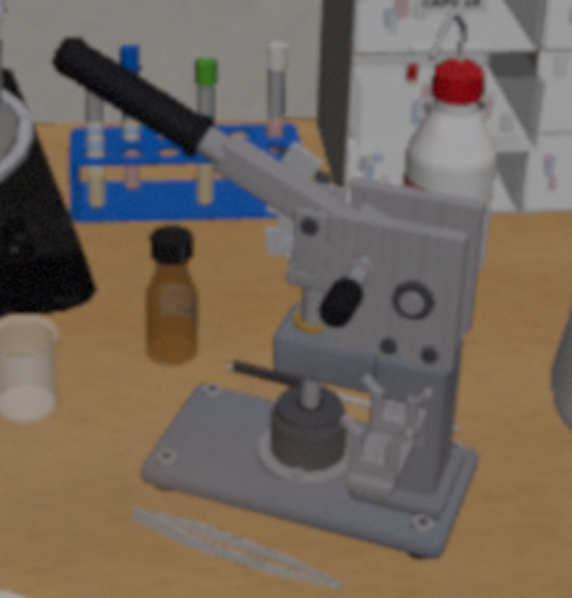

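View pics/top_zoom1.png

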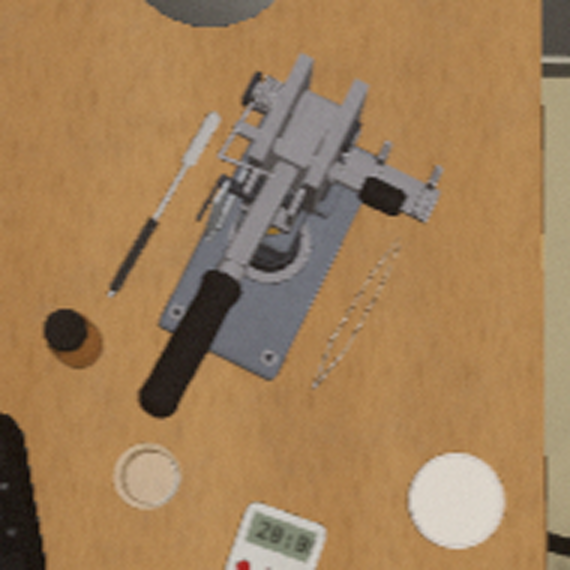

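Run:
```python
from h import *
import pickle
D=pickle.load(open("d1.pkl","rb"))
for c,box in [("top",(270,130,390,265)),("side",(290,180,440,360))]:
    x0,y0,x1,y1=box
    Q=cloud(D[c])[y0:y1,x0:x1].reshape(-1,3)
    b=Q[(Q[:,2]>.013)&(Q[:,2]<.024)]
    b=b[(b[:,0]>.4)&(b[:,0]<.72)&(b[:,1]<.03)&(b[:,1]>-.2)]
    r=cv2.minAreaRect((b[:,:2]*1000).astype(np.float32)); print(c,"base",r,np.median(b[:,2]))
    t=Q[(Q[:,2]>.203)&(Q[:,2]<.2115)]
    t=t[(t[:,0]>.54)&(t[:,0]<.7)&(t[:,1]<.03)&(t[:,1]>-.2)]
    r=cv2.minAreaRect((t[:,:2]*1000).astype(np.float32)); print(c,"yoke",r,np.median(t[:,2]),len(t))
# side face
Q=cloud(D["side"])[215:300,345:430].reshape(-1,3)
f=Q[(Q[:,2]>.13)&(Q[:,2]<.2)&(Q[:,0]>.54)&(Q[:,0]<.7)&(Q[:,1]<0)&(Q[:,1]>-.2)]
best=None; rng=np.random.default_rng(0)
for i in range(2000):
    a,b=f[rng.choice(len(f),2,False)]; dxy=(b-a)[:2]; n=np.array([dxy[1],-dxy[0]])
    if np.linalg.norm(n)<.02: continue
    n/=np.linalg.norm(n); m=abs((f[:,:2]-a[:2])@n)<.0015
    if best is None or m.sum()>best.sum(): best=m
g=f[best]; c=g[:,:2].mean(0); w,v=np.linalg.eigh(np.cov((g[:,:2]-c).T)); d=v[:,1]
print("face",best.sum(),len(f),c,d,np.degrees(np.arctan2(d[1],d[0])), w)
s=(g[:,:2]-c)@d; print(np.percentile(s,[0,1,5,95,99,100]), np.percentile(g[:,2],[0,1,50,99,100]))
```

```text
top base ((578.1441650390625, -59.81999969482422), (162.97677612304688, 194.02438354492188), 71.07401275634766) 0.018700454661463084
top yoke ((601.710205078125, -80.38014221191406), (56.754112243652344, 131.49436950683594), 58.88596725463867) 0.20775585658791812 544
side base ((577.8106689453125, -72.77685546875), (103.54940795898438, 194.56195068359375), 64.3663101196289) 0.017904811689611055
side yoke ((599.1259155273438, -79.72811889648438), (58.02140808105469, 133.1025848388672), 60.335262298583984) 0.20646951578980052 844
face 1205 3311 [ 0.6152374  -0.11681845] [-0.90370625  0.42815302] 154.64959700534178 [6.42942896e-07 4.93438901e-04]
[-0.03465395 -0.03422357 -0.03185804  0.03803187  0.0418527   0.05350856] [0.13002855 0.1304924  0.17229271 0.19945968 0.19992438]
```

```bash
cat >> h.py <<'E'
YAW=-25.5; O=np.array([.5981,-.0825,0])
def setpress(ox,oy,yaw):
    global O,YAW
    O=np.array([ox,oy,0]);YAW=yaw
def W(x,y,z): return Rw([0,0,YAW])@(np.array([x,y,z])/1000)+O
def delta(pos,att,o=None):
    o=o or get_obs(); R0=Rw(o["tool_rot"]); 
    R1=att if np.shape(att)==(3,3) else Rw(att)
    return R0.T@(pos-np.array(o["tool_pos"])), R.from_matrix(R0.T@R1).as_rotvec(degrees=True)
E
python3 - <<'E'
from h import *
import pickle
D=pickle.load(open("d1.pkl","rb"))
P=cloud(D["top"]); q=P[280:460,420:640]; print("chair",np.nanmax(q[...,2]), np.sort(q[...,2].ravel())[-2000::200]); i=np.argwhere(q[...,2]>.1); print(i.min(0),i.max(0))
q=P[290:380,420:640];print("chair part",q[...,2].max())
# overlays
for c,box,f in [("side",(240,150,460,380),2.6),("top",(230,130,420,320),3)]:
    d=D[c]; x0,y0,x1,y1=box
    im=cv2.resize(d["img"][y0:y1,x0:x1,::-1],None,fx=f,fy=f,interpolation=cv2.INTER_CUBIC)
    S=lambda p:tuple(int(round(v)) for v in (proj(d,p)[0]-[x0,y0]+.5)*f)
    def line(pts,col):
        for a,b in zip(pts[:-1],pts[1:]): cv2.line(im,S(W(*a)),S(W(*b)),col,1)
    line([(-120,-50,18),(75,-50,18),(75,50,18),(-120,50,18),(-120,-50,18)],(0,0,255))
    for y in (-25,25): line([(-12,y,122),(65,y,122),(65,y,207),(-12,y,207),(-12,y,122)],(0,255,0))
    line([(9,-25,179),(9,-80,179)],(255,0,255))
    line([(40,-51,105),(40,-91,105)],(255,255,0))
    line([(40,0,165),(40-250*np.cos(.42),0,165+250*np.sin(.42))],(0,255,255))
    cv2.imwrite(f"pics/{c}_ov1.png",im)
E
```

```text
chair 1.1584395843909645 [0.31292116 0.32260779 0.33287504 0.33430856 0.3350396  0.33567388
 0.33621087 0.33686275 0.33788205 0.34877083]
[0 2] [179 219]
chair part 1.1584395843909645
```

View pics/side_ov1.png

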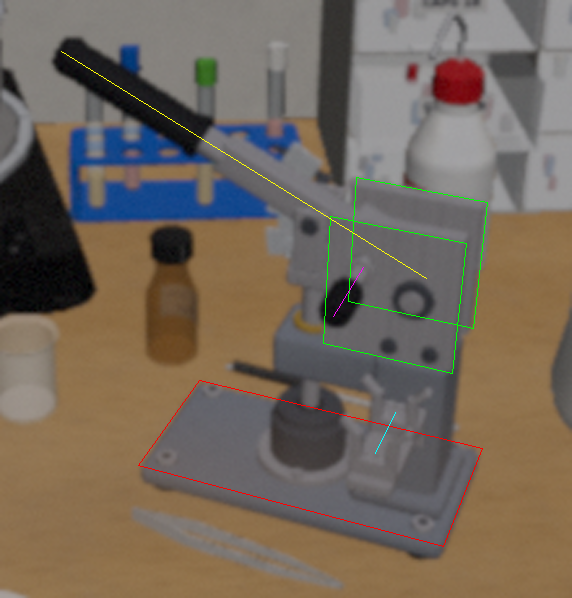

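View pics/top_ov1.png

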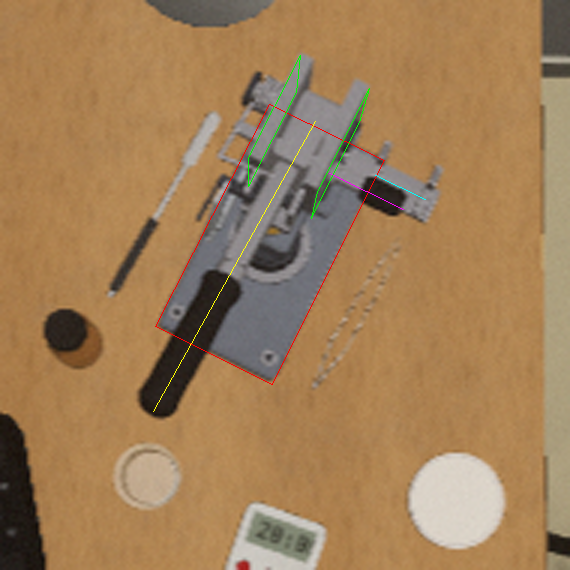

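Run:
```python
from h import *
import pickle
D=pickle.load(open("d1.pkl","rb"))
P=cloud(D["top"]); zm=D["top"]["z_map"]
for b in [(290,320,520,600),(290,330,420,640),(290,400,590,640),(400,480,560,640)]:
    q=P[b[0]:b[1],b[2]:b[3]][zm[b[0]:b[1],b[2]:b[3]]>0]; print(b,np.percentile(q[:,2],[1,50,99,100]), q[np.argmax(q[:,2])])
z0=W(9,-66,179)
for dz in (.12,):
    print(delta(z0+[0,0,dz-.019],[180,0,90+YAW]), z0)
```

```text
(290, 320, 520, 600) [-0.76135798 -0.29653404 -0.19885379 -0.1837064 ] [ 0.36289867 -0.82130833 -0.1837064 ]
(290, 330, 420, 640) [-0.76134394 -0.2984643  -0.04129175 -0.01529706] [ 0.40862786 -0.82255107 -0.01529706]
(290, 400, 590, 640) [-0.76183686 -0.74631359  0.30942133  0.31913733] [ 0.21836727 -0.55795538  0.31913733]
(400, 480, 560, 640) [-0.76130702 -0.29461199  0.347066    0.36297614] [ 0.20415757 -0.56442342  0.36297614]
(array([ 0.50614718, -0.33533922, -0.05745039]), array([ 3.42617877e-03,  4.14279886e-03, -4.68051484e+01])) [ 0.57780954 -0.14594523  0.179     ]
```

Emit:
arm_command([
  [[0.03,-0.02,-0.05,0,0,-4,-1],[0.07,-0.046,-0.057,0,0,-8,-1],[0.11,-0.073,-0.057,0,0,-12,-1],[0.15,-0.1,-0.057,0,0,-16,-1],[0.19,-0.126,-0.057,0,0,-20,-1],[0.23,-0.152,-0.057,0,0,-24,-1],[0.27,-0.179,-0.057,0,0,-28,-1],[0.31,-0.205,-0.057,0,0,-32,-1],[0.35,-0.232,-0.057,0,0,-36,-1],[0.38,-0.252,-0.057,0,0,-40,-1]],
], newtons=40)

```text
time_s: 1.9
tool_pos: [0.4848, -0.2603, 0.28]
tool_rot: [179.9, -0.0, 58.0]
force: [0.7, -0.2, -0.4]
grip_width: 0.0866
```

Run:
```python
from h import *
print(get_obs()["tool_pos"],get_obs()["tool_rot"])
print(delta(W(9,-66,179)+[0,0,.101],[180,0,90+YAW]))
```

```text
[ 0.48484592 -0.26034493  0.27999394] [ 1.79945373e+02 -4.49632052e-02  5.80325217e+01]
(array([1.46269261e-01, 1.82979233e-02, 1.26168718e-04]), array([ 0.05710694, -0.04183232, -6.46749894]))
```

Emit:
arm_command([
  [[0.04,0.005,0,0,0,-2,-1],[0.08,0.01,0,0,0,-4,-1],[0.12,0.015,0,0,0,-6,-1],[0.146,0.018,0,0,0,-6.5,-1],[0.146,0.018,0,0,0,-6.5,-1],[0.146,0.018,0,0,0,-6.5,-1]],
])

```text
time_s: 2.5
tool_pos: [0.5762, -0.1499, 0.2794]
tool_rot: [-180.0, 0.0, 64.2]
force: [-0.4, -0.6, 0.2]
grip_width: 0.0869
```

Run:
```python
from h import *
import pickle
o=get_obs();print(o["tool_pos"],o["tool_rot"])
d=read_camera("wrist");pickle.dump(d,open("w1.pkl","wb"))
print(d["K"],d["origin"],d["attitude"])
for t in ["lock_pin","notch_lugs","pin_rest","bore_mouth"]: print(t,search_frame(t,"wrist")[:3])
im=d["img"][:,:,::-1].copy()
S=lambda p:tuple(int(round(v)) for v in proj(d,p)[0])
def line(pts,col):
    for a,b in zip(pts[:-1],pts[1:]): cv2.line(im,S(W(*a)),S(W(*b)),col,1)
for y in (-25,25): line([(-12,y,122),(65,y,122),(65,y,207),(-12,y,207),(-12,y,122)],(0,255,0))
line([(9,-25,179),(9,-80,179)],(255,0,255))
line([(40,-51,105),(40,-91,105)],(255,255,0))
line([(-120,-50,18),(75,-50,18),(75,50,18),(-120,50,18),(-120,-50,18)],(0,0,255))
cv2.imwrite("pics/w1.png",im)
```

```text
[ 0.5761536  -0.14986273  0.27937216] [-1.79982967e+02  3.89512438e-02  6.42495440e+01]
[[388.88398572   0.         326.50113537]
 [  0.         388.88398572 236.78129529]
 [  0.           0.           1.        ]] [ 0.60602198 -0.0872373   0.44183667] [ 1.65261644e+02  4.16147470e-02 -2.57487135e+01]
lock_pin [{'position': [327.3, 209.8], 'conf': 0.9}]
notch_lugs [{'position': [272.3, 129.4], 'conf': 0.9}]
pin_rest [{'position': [275.0, 129.3], 'conf': 0.8}]
bore_mouth [{'position': [271.4, 131.8], 'conf': 0.83}]
```

View pics/w1.png

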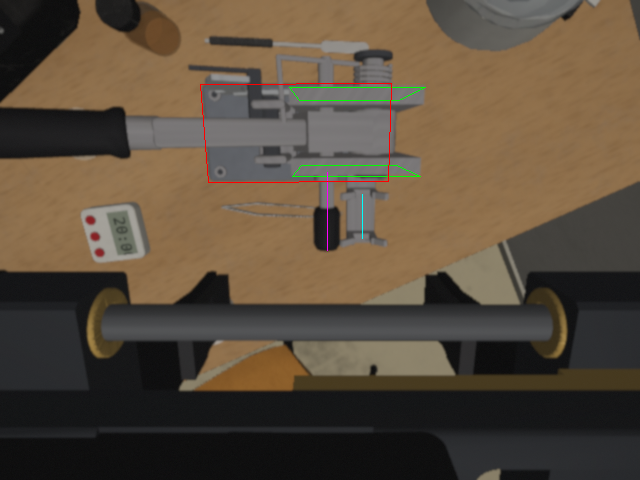

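Run:
```python
from h import *
import pickle
d=pickle.load(open("w1.pkl","rb"))
P=cloud(d); 
def press(Q): return (Q-O)@Rw([0,0,YAW])*1000
q=press(P[195:262,300:352].reshape(-1,3)); k=q[(q[:,2]>165)&(q[:,2]<195)&(q[:,1]<-45)]
print("knob",len(k),np.percentile(k,[0,2,50,98,100],axis=0).round(1))
q=press(P[175:262,330:400].reshape(-1,3)); 
for n,(a,b) in {"out":(-99,-85),"in":(-58,-45)}.items():
    k=q[(q[:,2]>108)&(q[:,2]<130)&(q[:,1]>a)&(q[:,1]<b)]
    print(n,len(k),np.percentile(k,[0,2,50,98,100],axis=0).round(1))
q=press(P[75:185,280:430].reshape(-1,3)); k=q[(q[:,2]>202)&(q[:,2]<212)]
m=abs(k[:,1])>14
print("yoke",np.percentile(k,[0,1,99,100],axis=0).round(1))
for s in(-1,1):
    e=k[(k[:,1]*s>17)]; print(s,np.polyfit(e[:,0],e[:,1],1),np.percentile(e[:,1],[1,50,99]))
# zoom
im=cv2.resize(d["img"][150:270,240:440,::-1],None,fx=4,fy=4,interpolation=cv2.INTER_CUBIC); cv2.imwrite("pics/w1z.png",im)
```

```text
knob 1189 [[ -0.8 -78.1 176.9]
 [ -0.5 -76.9 178.6]
 [  8.4 -61.3 185.4]
 [ 17.3 -46.2 188.1]
 [ 17.5 -45.1 189.2]]
out 260 [[ 20.  -93.  108.3]
 [ 20.2 -92.6 109.2]
 [ 46.9 -89.  120. ]
 [ 58.8 -86.8 125.5]
 [ 59.3 -86.5 126.4]]
in 261 [[ 19.8 -52.9 108.2]
 [ 19.9 -52.7 109. ]
 [ 46.9 -49.3 120.8]
 [ 59.  -46.9 125.7]
 [ 59.6 -46.8 126.7]]
yoke [[-19.3 -24.1 202. ]
 [-18.  -23.8 202.3]
 [ 63.7  25.7 208.8]
 [ 64.6  26.1 209.6]]
-1 [-3.45365709e-03 -2.04552924e+01] [-23.9397764  -20.49544554 -17.19350561]
1 [5.14705932e-03 2.13437833e+01] [17.0454671  21.4449913  25.86292318]
```

View pics/w1z.png

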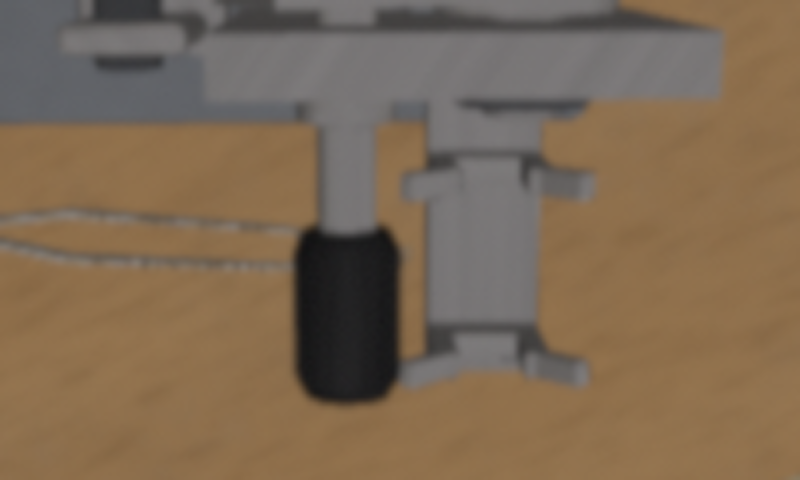

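```bash
sed -i 's/^YAW=.*/YAW=-25.5; O=np.array([.5982,-.0813,0])/' h.py
python3 - <<'E'
from h import *
print(delta(W(9,-64,179)-[0,0,.019],[180,0,90+YAW]))
E
```

```text
(array([ 0.00924137, -0.00094057,  0.11963109]), array([ 0.01452591,  0.04500941, -0.45778781]))
```

Emit:
arm_command([
  [[0,0,0.02,0,0,0,-1],[0,0,0.04,0,0,0,-1],[0,0,0.04,0,0,0,-1]],
], newtons=10)

```text
time_s: 3.05
tool_pos: [0.5741, -0.1507, 0.2368]
tool_rot: [-179.7, 0.1, 64.1]
force: [0.4, 0.1, -1.4]
grip_width: 0.0866
```

Run:
```python
from h import *
print(get_obs()["joint_velocities"].round(2),delta(W(9,-64,179)-[0,0,.019],[180,0,90+YAW]))
```

```text
[-0.05 -0.81 -0.34 -3.15 -0.26  1.77  0.18] (array([0.00915045, 0.00117748, 0.07682834]), array([-0.27775177,  0.07816919, -0.39547444]))
```

Emit:
arm_command([
  [[0.009,0.001,0,0,0,-0.4,-1],[0.009,0.001,0.02,0,0,-0.4,-1],[0.009,0.001,0.037,0,0,-0.4,-1],[0.009,0.001,0.037,0,0,-0.4,-1],[0.009,0.001,0.037,0,0,-0.4,-1]],
])

```text
time_s: 3.55
tool_pos: [0.5817, -0.142, 0.2038]
tool_rot: [179.9, -0.0, 64.6]
force: [0.2, 0.2, -0.1]
grip_width: 0.087
```

Run:
```python
from h import *
print(get_obs()["joint_velocities"].round(2),delta(W(9,-64,179)-[0,0,.019],[180,0,90+YAW]))
```

```text
[ 0.15 -0.56 -0.01 -0.7   0.03 -0.29  0.09] (array([-0.00212056, -0.00234547,  0.04379363]), array([ 0.07568686, -0.02326   ,  0.11016274]))
```

```bash
cat >> h.py <<'E'
def avg(n=6,cam="wrist"):
    L=[]
    for i in range(n):
        d=read_camera(cam); L.append(get_obs())
    o=dict(L[-1]); 
    for k in("tool_pos","force","qpos"): o[k]=np.mean([l[k] for l in L],0)
    o["tool_rot"]=R.from_euler("xyz",[l["tool_rot"] for l in L],degrees=True).mean().as_euler("xyz",degrees=True)
    print("std",np.std([l["tool_pos"] for l in L],0).round(5),"F",o["force"].round(2),np.std([l["force"] for l in L],0).round(2),"pos",o["tool_pos"].round(4),"rot",o["tool_rot"].round(2))
    return o,d
E
python3 - <<'E'
from h import *
import pickle
o,d=avg(); pickle.dump(d,open("w2.pkl","wb"))
print(delta(W(9,-64,179)-[0,0,.019],[180,0,90+YAW],o))
im=d["img"][:,:,::-1].copy(); cv2.imwrite("pics/w2.png",im)
print(d["origin"],d["attitude"])
E
```

```text
std [2.3e-04 6.0e-05 3.3e-04] F [ 0.19  0.09 -0.06] [0.47 0.3  0.4 ] pos [ 0.5818 -0.1423  0.204 ] rot [ 1.7988e+02 -2.0000e-02  6.4600e+01]
(array([-0.00194482, -0.00257162,  0.04396143]), array([ 0.12167756, -0.01966446,  0.0953786 ]))
[ 0.61076144 -0.07952831  0.3661851 ] [ 1.65309014e+02 -7.73229064e-02 -2.54080699e+01]
```

View pics/w2.png

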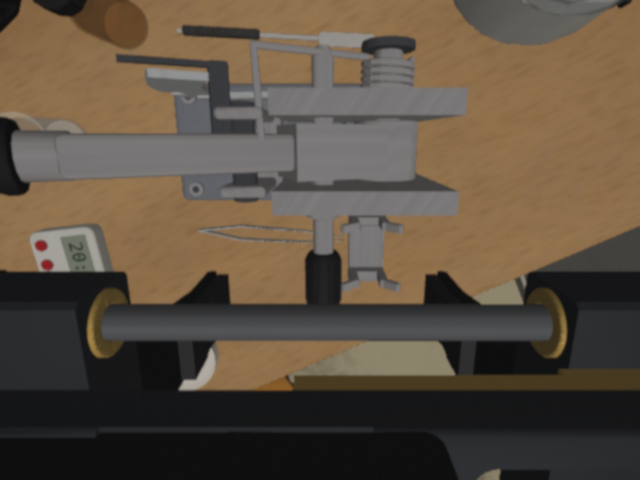

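Run:
```python
from h import *
import pickle
d=pickle.load(open("w2.pkl","rb"))
P=cloud(d); press=lambda Q:(Q-O)@Rw([0,0,YAW])*1000
q=press(P[200:305,290:345].reshape(-1,3)); k=q[(q[:,2]>165)&(q[:,2]<195)]
for a,b in [(-75,-50),(-45,-30)]:
    e=k[(k[:,1]>a)&(k[:,1]<b)]; print(len(e),np.percentile(e,[0,2,50,98,100],axis=0).round(1))
q=press(P[60:300,150:480].reshape(-1,3)); k=q[(q[:,2]>202)&(q[:,2]<212)&(abs(q[:,1])>16)]
print(np.percentile(k,[0,1,99,100],axis=0).round(1))
k=q[(q[:,2]>108)&(q[:,2]<130)&(q[:,1]>-99)&(q[:,1]<-43)&(q[:,0]>15)]
print(np.percentile(k,[0,1,99,100],axis=0).round(1))
```

```text
1760 [[-2.000e-01 -7.500e+01  1.770e+02]
 [ 1.000e-01 -7.420e+01  1.786e+02]
 [ 9.200e+00 -6.180e+01  1.856e+02]
 [ 1.830e+01 -5.040e+01  1.880e+02]
 [ 1.850e+01 -5.000e+01  1.892e+02]]
593 [[  0.8 -45.  178.6]
 [  3.5 -44.8 179.5]
 [  9.2 -37.4 182.5]
 [ 14.5 -30.2 186.4]
 [ 17.  -30.  187.7]]
[[-58.9 -63.8 202. ]
 [-51.4 -58.  202.3]
 [ 64.1  33.9 211.3]
 [ 65.3  35.1 212. ]]
[[ 20.3 -94.2 108.1]
 [ 20.8 -93.6 108.5]
 [ 59.6 -47.9 126.1]
 [ 60.4 -47.8 126.6]]
```

Emit:
arm_command([
  [[-0.002,-0.0025,0.015,0,0,0,-1],[-0.002,-0.0025,0.03,0,0,0,-1],[-0.002,-0.0025,0.044,0,0,0,-1],[-0.002,-0.0025,0.044,0,0,0,-1],[-0.002,-0.0025,0.044,0,0,0,-1]],
])

```text
time_s: 4.35
tool_pos: [0.5775, -0.1429, 0.1577]
tool_rot: [-179.9, 0.0, 64.6]
force: [-0.3, -0.3, 1.2]
grip_width: 0.0871
```

Run:
```python
from h import *
o,d=avg(3)
print(delta(W(9.2,-64,179)-[0,0,.019],[180,0,90+YAW],o))
```

```text
std [1.7e-04 4.0e-05 3.0e-04] F [-0.19  0.3  -0.09] [0.24 0.25 0.4 ] pos [ 0.5783 -0.1429  0.1588] rot [ 1.7997e+02 -1.0000e-02  6.4600e+01]
(array([ 0.00022079,  0.00065051, -0.001159  ]), array([ 0.0331682 , -0.01140992,  0.10068231]))
```

Well aligned. Close gently first.

Emit:
arm_command([
  [[0,0.0005,-0.001,0,0,0,0.5],[0,0.0005,-0.001,0,0,0,1],[0,0.0005,-0.001,0,0,0,1],[0,0.0005,-0.001,0,0,0,1],[0,0.0005,-0.001,0,0,0,1],[0,0.0005,-0.001,0,0,0,1],[0,0.0005,-0.001,0,0,0,1]],
], newtons=8)

```text
time_s: 5.2
tool_pos: [0.5783, -0.1432, 0.1595]
tool_rot: [-180.0, 0.0, 64.6]
force: [-0.5, -0.9, 0.4]
grip_width: 0.0391
```

Run:
```python
from h import *
o,d=avg(3);print(o["grip_width"],Rw(o["tool_rot"]).T@o["force"])
print(delta(W(9.2,-64,179)-[0,0,.019],[180,0,90+YAW],o))
```

```text
std [2.e-05 2.e-05 2.e-05] F [-0.04  0.07  0.36] [0.19 0.06 0.16] pos [ 0.5783 -0.1432  0.1595] rot [-1.800e+02  1.000e-02  6.459e+01]
0.027132569462195825 [ 0.05166025 -0.06432999 -0.35654415]
(array([ 0.00042355,  0.00047546, -0.00049151]), array([-0.00167427,  0.00573549,  0.09477691]))
```

Emit:
arm_command([
  [[0,0,0,0,0,0,1],[0,0,0,0,0,0,1],[0,0,0,0,0,0,1],[0,0,0,0,0,0,1]],
])

```text
time_s: 5.75
tool_pos: [0.5785, -0.1432, 0.1596]
tool_rot: [180.0, 0.0, 64.6]
force: [1.4, -0.2, 0.6]
grip_width: 0.0175
```

Run:
```python
from h import *
o,d=avg(2);print(o["grip_width"],Rw(o["tool_rot"]).T@o["force"])
```

```text
std [0.e+00 3.e-05 0.e+00] F [ 0.23 -0.23 -0.64] [0.12 0.02 0.42] pos [ 0.5784 -0.1433  0.1596] rot [179.99   0.    64.59]
0.01781332785837623 [-0.1104787   0.30161648  0.63574828]
```

Emit:
arm_command([
  [[0,0,0,0,0,0,1],[0,0,0,0,0,0,1],[0,0,0,0,0,0,1],[-0.005,0,0,0,0,0,1],[-0.012,0,0,0,0,0,1],[-0.02,0,0,0,0,0,1],[-0.02,0,0,0,0,0,1]],
], newtons=40)

```text
time_s: 6.55
tool_pos: [0.5687, -0.1636, 0.1594]
tool_rot: [-180.0, 0.1, 64.4]
force: [-1.7, -1.0, 0.0]
grip_width: 0.0169
```

Run:
```python
from h import *
o,d=avg(2);print(o["grip_width"],Rw(o["tool_rot"]).T@o["force"])
cv2.imwrite("pics/w3.png",d["img"][:,:,::-1])
print(delta(W(9.2,-64,179)-[0,0,.019],[180,0,90+YAW],o))
```

```text
std [1.5e-04 3.3e-04 4.0e-05] F [-0.16 -0.48  0.56] [0.17 0.48 0.33] pos [ 0.5692 -0.1625  0.1594] rot [-1.7998e+02  5.0000e-02  6.4490e+01]
0.016806923097352294 [-0.5045591   0.06706081 -0.56031341]
(array([ 0.02179493,  0.00042436, -0.00057713]), array([-0.01739956,  0.05088837, -0.0065392 ]))
```

View pics/w3.png

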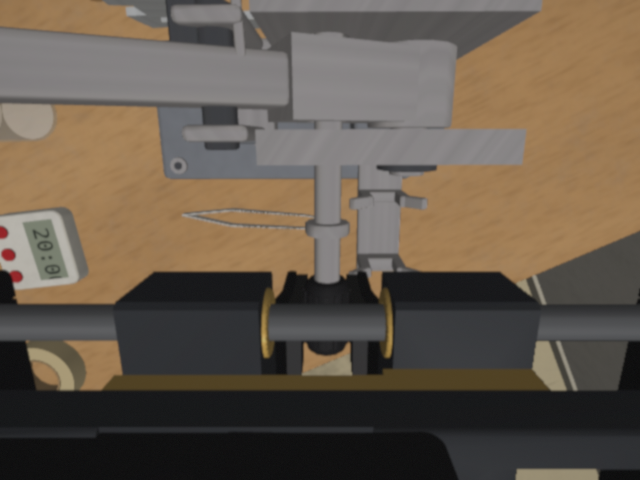

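Emit:
arm_command([
  [[-0.008,0,0,0,0,0,1],[-0.017,0,0,0,0,0,1],[-0.027,0,0,0,0,0,1],[-0.037,0,0,0,0,0,1],[-0.047,0,0,0,0,0,1],[-0.057,0,0,0,0,0,1],[-0.066,0,0,0,0,0,1],[-0.068,0,0,0,0,0,1],[-0.068,0,0,0,0,0,1]],
])

```text
time_s: 7.55
tool_pos: [0.5404, -0.2231, 0.1595]
tool_rot: [-180.0, 0.0, 64.5]
force: [0.2, -0.6, -0.6]
grip_width: 0.0169
```

Run:
```python
from h import *
import pickle
o,d=avg(2);print(o["grip_width"],Rw(o["tool_rot"]).T@o["force"])
cv2.imwrite("pics/w4.png",d["img"][:,:,::-1]); pickle.dump(d,open("w4.pkl","wb"))
print(delta(W(40,-140,179)-[0,0,.019],[180,0,90+YAW],o), (( o["tool_pos"]-O)@Rw([0,0,YAW])*1000))
```

```text
std [6.e-05 2.e-04 0.e+00] F [ 0.07  0.76 -0.95] [0.25 0.13 0.31] pos [ 0.5407 -0.2223  0.1596] rot [-1.800e+02 -2.000e-02  6.461e+01]
0.01679605619930084 [ 0.71960927 -0.26235368  0.94577552]
(array([ 0.01195484,  0.03118292, -0.00044343]), array([-0.00015297, -0.01839266,  0.11321036])) [   8.8407628  -152.01628306  159.55280569]
```

View pics/w4.png

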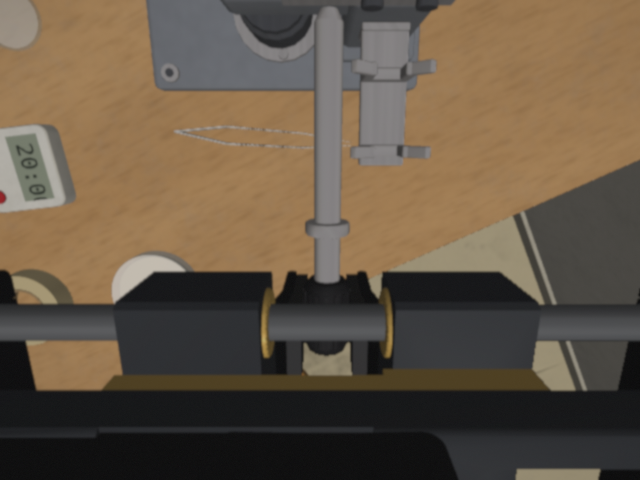

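Run:
```python
from h import *
import pickle
d=pickle.load(open("w4.pkl","rb"))
P=cloud(d); press=lambda Q:(Q-O)@Rw([0,0,YAW])*1000
q=press(P[0:270,305:350].reshape(-1,3)); k=q[(q[:,2]>160)&(q[:,2]<200)&(q[:,1]<-35)]
for a in range(-135,-35,10):
    e=k[(k[:,1]>a)&(k[:,1]<a+10)]
    if len(e)>5: print(a,len(e),"x",(np.percentile(e[:,0],[3,97]).mean()).round(2),np.percentile(e[:,0],[3,97]).round(1),"ztop",np.percentile(e[:,2],90).round(1))
print("tip",k[:,1].max()); c=k[(abs(k[:,0]-9)>6.6)]; print("collar",np.percentile(c[:,1],[2,98]),len(c))
q=press(P[0:200,340:460].reshape(-1,3)); k=q[(q[:,2]>108)&(q[:,2]<130)&(q[:,1]>-99)&(q[:,1]<-43)&(q[:,0]>15)]
print(np.percentile(k,[0,1,99,100],axis=0).round(1))
```

```text
-135 494 x 8.39 [ 3.6 13.2] ztop 183.4
-125 811 x 8.58 [ 1.2 16. ] ztop 186.3
-115 885 x 8.52 [ 2.5 14.5] ztop 184.0
-105 749 x 8.52 [ 3.8 13.2] ztop 183.3
-95 804 x 8.57 [ 3.9 13.3] ztop 183.3
-85 834 x 8.66 [ 3.9 13.4] ztop 183.1
-75 885 x 8.69 [ 4.  13.4] ztop 183.2
-65 936 x 8.78 [ 4.1 13.5] ztop 183.1
-55 944 x 8.84 [ 4.2 13.4] ztop 183.0
-45 157 x 8.83 [ 5.5 12.2] ztop 181.6
tip -42.16638917569826
collar [-119.06970441 -114.24438122] 128
[[ 19.9 -94.2 108.1]
 [ 20.2 -93.9 108.9]
 [ 59.7 -48.5 125.9]
 [ 60.3 -48.1 126.8]]
```

Emit:
arm_command([
  [[0.002,0.008,0,0,0,-0.1,1],[0.003,0.018,0,0,0,-0.1,1],[0.003,0.028,0.005,0,0,-0.1,1],[0.003,0.0313,0.015,0,0,-0.1,1],[0.003,0.0313,0.027,0,0,-0.1,1],[0.003,0.0313,0.037,0,0,-0.1,1],[0.003,0.0313,0.042,0,0,-0.1,1],[0.003,0.0313,0.042,0,0,-0.1,1],[0.003,0.0313,0.042,0,0,-0.1,1]],
])

```text
time_s: 8.55
tool_pos: [0.5701, -0.2334, 0.1177]
tool_rot: [180.0, 0.0, 64.7]
force: [1.0, 0.5, 0.3]
grip_width: 0.0166
```

Run:
```python
from h import *
import pickle
o,d=avg(3);print(o["grip_width"],Rw(o["tool_rot"]).T@o["force"])
cv2.imwrite("pics/w5.png",d["img"][:,:,::-1]); pickle.dump(d,open("w5.pkl","wb"))
print(delta(W(40,-140,105)-[0,0,.019],[180,0,90+YAW],o), (( o["tool_pos"]-O)@Rw([0,0,YAW])*1000))
P=cloud(d); press=lambda Q:(Q-O)@Rw([0,0,YAW])*1000
q=press(P[0:270,300:355].reshape(-1,3)); k=q[(q[:,2]>126)&(q[:,2]<155)&(q[:,1]<-35)]
for a in range(-125,-35,10):
    e=k[(k[:,1]>a)&(k[:,1]<a+10)]
    if len(e)>5: print(a,len(e),"x",(np.percentile(e[:,0],[3,97]).mean()).round(2),np.percentile(e[:,0],[3,97]).round(1),"ztop",np.percentile(e[:,2],90).round(1))
print("tip",k[:,1].max())
q=press(P[0:230,260:400].reshape(-1,3)); k=q[(q[:,2]>108)&(q[:,2]<130)&(q[:,1]>-99)&(q[:,1]<-43)&(abs(q[:,0]-40)>8)]
for a,b in((-99,-85),(-58,-44)):
    e=k[(k[:,1]>a)&(k[:,1]<b)]; print(np.percentile(e,[1,99],axis=0).round(1))
```

```text
std [6.e-05 4.e-05 9.e-05] F [ 0.27 -0.04 -0.52] [0.22 0.29 0.13] pos [ 0.5705 -0.2336  0.1182] rot [1.7994e+02 1.0000e-02 6.4690e+01]
0.017037149542273505 [0.07524852 0.26274815 0.51699609]
(array([ 0.00937202, -0.00052329,  0.03219207]), array([0.06466734, 0.00780819, 0.19111984])) [  40.51820553 -149.36589223  118.1939376 ]
-125 651 x 40.19 [34.7 45.7] ztop 143.9
-115 1020 x 40.14 [32.9 47.4] ztop 144.8
-105 749 x 40.11 [35.4 44.9] ztop 141.9
-95 769 x 40.12 [35.4 44.8] ztop 141.9
-85 830 x 40.23 [35.5 45. ] ztop 141.9
-75 867 x 40.2 [35.5 44.9] ztop 141.8
-65 916 x 40.32 [35.6 45.1] ztop 141.8
-55 968 x 40.28 [35.6 44.9] ztop 141.7
-45 411 x 40.44 [36.3 44.6] ztop 141.2
tip -39.215659323437826
[[ 20.3 -94.  109.7]
 [ 60.  -88.1 125.9]]
[[ 20.4 -54.3 109.7]
 [ 59.8 -48.3 125.9]]
```

View pics/w5.png

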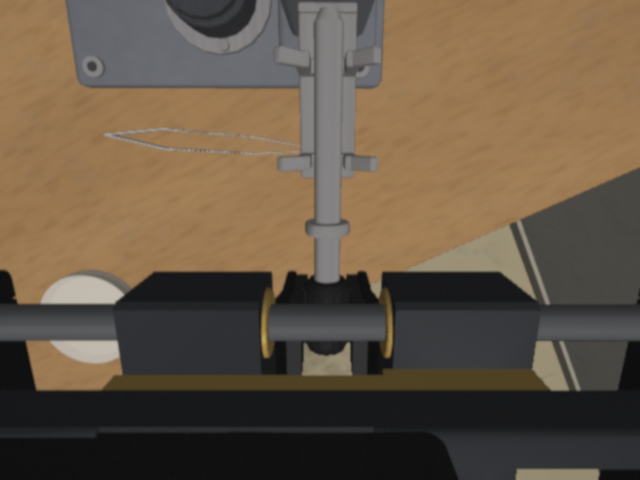

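Emit:
arm_command([
  [[0.005,-0.0002,0,0,0,0.1,1],[0.009,-0.0002,0,0,0,0.1,1],[0.009,-0.0002,0.008,0,0,0.1,1],[0.009,-0.0002,0.016,0,0,0.1,1],[0.009,-0.0002,0.024,0,0,0.1,1],[0.009,-0.0002,0.029,0,0,0.1,1],[0.009,-0.0002,0.029,0,0,0.1,1],[0.009,-0.0002,0.029,0,0,0.1,1]],
])

```text
time_s: 9.5
tool_pos: [0.5738, -0.2253, 0.0884]
tool_rot: [-180.0, 0.0, 64.6]
force: [-0.4, 0.6, -1.3]
grip_width: 0.0169
```

```bash
cat > chk.py <<'E'
from h import *
import pickle,sys
n=sys.argv[1]
o,d=avg(3);print(o["grip_width"],Rw(o["tool_rot"]).T@o["force"])
cv2.imwrite(f"pics/{n}.png",d["img"][:,:,::-1]); pickle.dump(d,open(n+".pkl","wb"))
print(delta(W(40,-140,105)-[0,0,.019],[180,0,90+YAW],o), (( o["tool_pos"]-O)@Rw([0,0,YAW])*1000))
P=cloud(d); press=lambda Q:(Q-O)@Rw([0,0,YAW])*1000
q=press(P[0:270,300:355].reshape(-1,3)); k=q[(q[:,2]>98)&(q[:,2]<130)&(q[:,1]<-28)&(abs(q[:,0]-40)<9)]
for a in range(-125,-25,10):
    e=k[(k[:,1]>a)&(k[:,1]<a+10)]
    if len(e)>5: print(a,len(e),"x",(np.percentile(e[:,0],[3,97]).mean()).round(2),"ztop",np.percentile(e[:,2],[50,90]).round(1))
c=k[(abs(k[:,0]-40)>6.6)&(k[:,1]<-97)]; print("collar",np.percentile(c[:,1],[2,98]) if len(c) else None)
E
python3 chk.py w6
```

```text
std [4.e-05 1.e-05 8.e-05] F [-0.28  0.03 -0.66] [0.49 0.31 0.28] pos [ 0.574  -0.2253  0.0888] rot [179.97   0.    64.59]
0.01675677265439604 [-0.09199856 -0.27022341  0.65663713]
(array([ 0.00038117, -0.00015982,  0.00280359]), array([0.02534695, 0.00258624, 0.09021668])) [  40.15917526 -140.38079174   88.8036764 ]
-125 375 x 39.73 ztop [111.4 112.5]
-115 704 x 39.9 ztop [112. 115.]
-105 966 x 39.88 ztop [111.8 114.9]
-95 1213 x 40.03 ztop [111.4 116.8]
-85 777 x 39.86 ztop [111.4 112.5]
-75 836 x 40.0 ztop [111.3 112.5]
-65 876 x 39.98 ztop [111.3 112.5]
-55 1478 x 39.82 ztop [111.2 116.8]
-45 973 x 40.11 ztop [111.1 112.4]
-35 303 x 40.12 ztop [110.5 111.9]
collar [-107.13089831 -102.42034852]
```

View pics/w6.png

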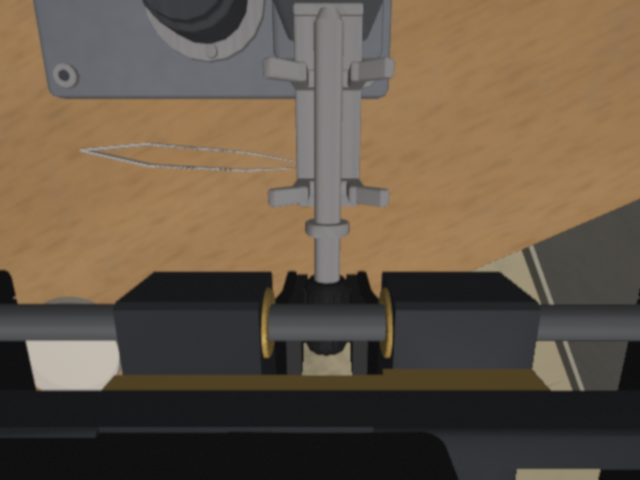

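Emit:
arm_command([
  [[0,0,0.0012,0,0,0,1],[0,0,0.0024,0,0,0,1],[0,0,0.0024,0,0,0,1],[0,0,0.0024,0,0,0,1]],
])

```text
time_s: 10.05
tool_pos: [0.574, -0.2253, 0.0864]
tool_rot: [180.0, 0.0, 64.6]
force: [0.3, -0.2, 0.9]
grip_width: 0.0167
```

```bash
python3 chk.py w7
```

```text
std [2.e-05 2.e-05 3.e-05] F [-0.17  0.03  0.53] [0.51 0.3  0.22] pos [ 0.574  -0.2253  0.0864] rot [1.7997e+02 1.0000e-02 6.4590e+01]
0.016801798220782385 [-0.04391772 -0.1644068  -0.53209657]
(array([ 0.0003847 , -0.00017001,  0.0003887 ]), array([0.03039618, 0.00528403, 0.09107642])) [  40.17041275 -140.38439776   86.3888259 ]
-125 371 x 39.69 ztop [109.1 110.3]
-115 704 x 39.88 ztop [109.9 113. ]
-105 972 x 39.86 ztop [109.8 112.9]
-95 1232 x 39.99 ztop [109.5 116.9]
-85 786 x 39.9 ztop [109.5 110.7]
-75 838 x 39.97 ztop [109.5 110.7]
-65 893 x 39.98 ztop [109.5 110.7]
-55 1489 x 39.76 ztop [109.5 116.6]
-45 1003 x 40.1 ztop [109.6 110.8]
-35 305 x 40.21 ztop [108.8 110.2]
collar [-106.97281507 -102.47733308]
```

Emit:
arm_command([
  [[0,0,0.0003,0,0,0,0.8],[0,0,0.0003,0,0,0,0.6],[0,0,0.0003,0,0,0,0.3],[0,0,0.0003,0,0,0,0],[0,0,0.0003,0,0,0,0],[0,0,0.0003,0,0,0,0],[0,0,0.0003,0,0,0,0]],
])

```text
time_s: 10.9
tool_pos: [0.5738, -0.2252, 0.0858]
tool_rot: [-180.0, 0.0, 64.6]
force: [0.4, -0.1, -0.3]
grip_width: 0.0424
```

```bash
python3 chk.py w8
```

```text
std [1.e-05 1.e-05 1.e-05] F [ 0.01  0.12 -0.36] [0.16 0.33 0.37] pos [ 0.5738 -0.2252  0.0858] rot [-180.      0.     64.59]
0.04308655395501781 [ 0.11224297 -0.047256    0.35789781]
(array([ 3.81938320e-04,  6.96104109e-05, -1.77307394e-04]), array([-0.00149153,  0.0041    ,  0.09391397])) [  39.93101112 -140.3820646    85.82272175]
-125 346 x 39.69 ztop [109.4 110.5]
-115 709 x 39.77 ztop [110.  113.1]
-105 975 x 39.84 ztop [109.9 113.1]
-95 1241 x 39.96 ztop [109.5 116.9]
-85 793 x 39.97 ztop [109.5 110.6]
-75 835 x 40.09 ztop [109.5 110.6]
-65 902 x 40.12 ztop [109.4 110.7]
-55 1507 x 39.6 ztop [109.4 116.5]
-45 1007 x 40.3 ztop [109.4 110.7]
-35 310 x 40.27 ztop [108.7 110. ]
collar [-107.15255635 -102.34633462]
```

View pics/w8.png

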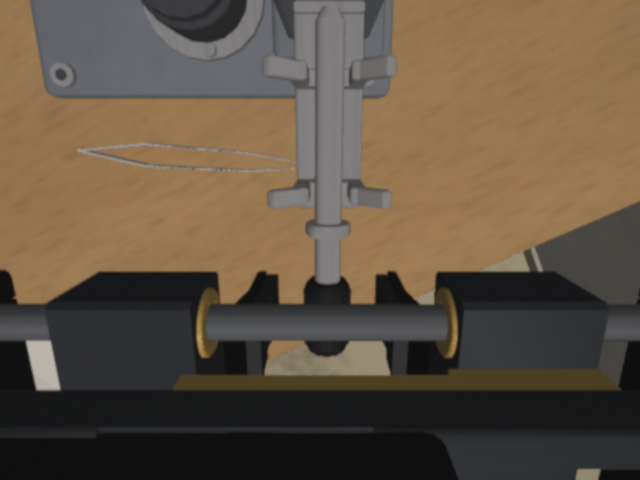

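Emit:
arm_command([
  [[0,0,-0.01,0,0,0,0],[0,0,-0.03,0,0,0,0],[0,0,-0.06,0,0,0,-0.3],[0,0,-0.1,0,0,0,-0.6],[0,0,-0.14,0,0,0,-1],[0,0,-0.18,0,0,0,-1],[0,0,-0.22,0,0,0,-1],[0,0,-0.22,0,0,0,-1],[0,0,-0.22,0,0,0,-1]],
])

```text
time_s: 11.95
tool_pos: [0.5744, -0.2251, 0.3077]
tool_rot: [179.8, 0.0, 64.6]
force: [-0.5, -0.4, -0.8]
grip_width: 0.085
```

Run:
```python
from h import *
import pickle
o,d=avg(2)
cv2.imwrite("pics/w9.png",d["img"][:,:,::-1]); pickle.dump(d,open("w9.pkl","wb"))
a=.42
t=W(40-200*np.cos(a),0,165+200*np.sin(a)); print(t, 't')
print(delta(t+[0,0,.06],[180,0,180+YAW],o))
P=cloud(d); press=lambda Q:(Q-O)@Rw([0,0,YAW])*1000
q=press(P.reshape(-1,3)); m=d["z_map"].ravel()>0; q=q[m]
k=q[(q[:,0]<-60)&(q[:,0]>-210)&(abs(q[:,1])<25)&(q[:,2]>190)&(q[:,2]<300)]
for x in range(-200,-60,20):
    e=k[(k[:,0]>x)&(k[:,0]<x+20)]
    if len(e)>20: print(x+10,np.percentile(e[:,1],[2,98]).round(1),np.percentile(e[:,2],[50,95]).round(1))
k=q[(q[:,2]>98)&(q[:,2]<125)&(q[:,1]<-28)&(q[:,1]>-165)&(abs(q[:,0]-40)<10)]
for y in range(-160,-28,12):
    e=k[(k[:,1]>y)&(k[:,1]<y+12)]
    if len(e)>5: print(y+6,len(e),np.percentile(e[:,0],[3,97]).mean().round(1),np.percentile(e[:,2],90).round(1))
print("knob",k[:,1].min(),"tip",k[:,1].max())
```

```text
std [0.00019 0.      0.00052] F [ 0.04  0.26 -0.41] [0.33 0.29 0.1 ] pos [ 0.5734 -0.2251  0.3054] rot [-1.7995e+02  2.0000e-02  6.4600e+01]
[ 0.46947528 -0.01990146  0.24655209] t
(array([ 0.14077213, -0.18191969, -0.00108557]), array([-5.21633571e-02, -2.08954312e-02, -8.99026986e+01]))
-130 [-12.3  -6. ] [245.5 249.5]
-110 [-12.4  -3.9] [240.7 246.5]
-90 [-13.1  -0.8] [231.4 239.8]
-70 [-8.6  1.4] [224.6 230. ]
-154 131 39.2 114.2
-142 246 39.2 114.7
-130 254 39.7 114.3
-118 143 39.7 110.6
-106 186 39.6 113.4
-94 231 40.0 117.0
-82 146 39.6 110.5
-70 161 40.0 110.8
-58 199 39.9 116.5
-46 215 39.9 116.5
-34 111 40.4 110.6
knob -155.2497894938754 tip -30.776830291964675
```

View pics/w9.png

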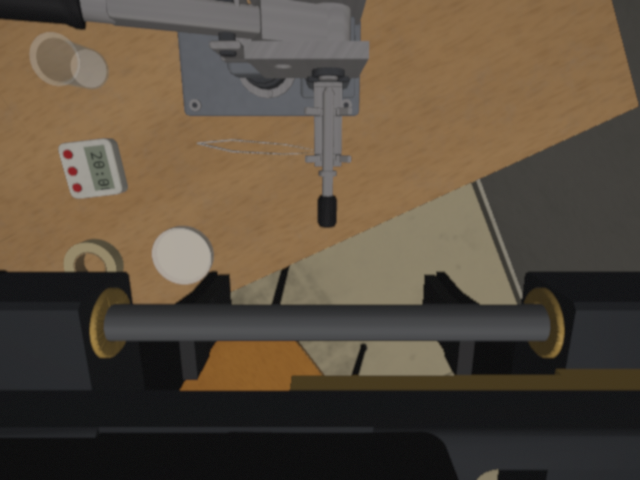

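Emit:
arm_command([
  [[0.013,-0.017,-0.005,0,0,-8,-1],[0.027,-0.035,-0.01,0,0,-16,-1],[0.04,-0.052,-0.01,0,0,-24,-1],[0.053,-0.069,-0.01,0,0,-32,-1],[0.067,-0.086,-0.01,0,0,-40,-1],[0.08,-0.103,-0.01,0,0,-48,-1],[0.093,-0.12,-0.01,0,0,-56,-1],[0.107,-0.138,-0.01,0,0,-64,-1],[0.12,-0.155,-0.01,0,0,-72,-1],[0.13,-0.168,-0.01,0,0,-79,-1]],
])

```text
time_s: 13.05
tool_pos: [0.4764, -0.0344, 0.3143]
tool_rot: [-179.9, -0.2, 143.9]
force: [0.0, 0.3, -0.0]
grip_width: 0.0864
```

Run:
```python
from h import *
o=get_obs(); a=.42; print(o["qpos"].round(1))
t=W(40-200*np.cos(a),0,165+200*np.sin(a))
print(delta(t+[0,0,.06],[180,0,180+YAW],o))
```

```text
[ 42.9  -3.7 -39.5  96.6  -2.4  86.4  57.6]
(array([0.01412724, 0.00765817, 0.00779319]), array([ -0.05798204,  -0.15763861, -10.55142188]))
```

Emit:
arm_command([
  [[0.007,0.004,0,0,0,-5,-1],[0.014,0.0075,0,0,0,-10.5,-1],[0.014,0.0075,0,0,0,-10.5,-1],[0.014,0.0075,0,0,0,-10.5,-1],[0.014,0.0075,0,0,0,-10.5,-1]],
])

```text
time_s: 13.55
tool_pos: [0.4709, -0.0219, 0.3152]
tool_rot: [-180.0, -0.1, 154.0]
force: [0.8, -0.7, -0.3]
grip_width: 0.0871
```

Run:
```python
from h import *
import pickle
o,d=avg(3); a=.42; print(o["qpos"].round(1))
t=W(40-200*np.cos(a),0,165+200*np.sin(a))
print(delta(t-[0,0,.019],[180,0,180+YAW],o))
cv2.imwrite("pics/w10.png",d["img"][:,:,::-1]); 
for c in("top","side"):
    d=read_camera(c); pickle.dump(d,open(c+"2.pkl","wb")); cv2.imwrite(f"pics/{c}2.png",cv2.resize(d["img"][130:380,220:460,::-1],None,fx=2.4,fy=2.4))
P=cloud(d); press=lambda Q:(Q-O)@Rw([0,0,YAW])*1000
q=press(P[d["z_map"]>0])
k=q[(q[:,0]<-60)&(q[:,0]>-210)&(abs(q[:,1])<25)&(q[:,2]>190)&(q[:,2]<290)]
for x in range(-200,-60,20):
    e=k[(k[:,0]>x)&(k[:,0]<x+20)]
    if len(e)>20: print(x+10,np.percentile(e[:,1],[2,98]).round(1),np.percentile(e[:,2],[50,95]).round(1))
```

```text
std [4.e-05 6.e-05 9.e-05] F [-0.02 -0.09  0.3 ] [0.15 0.3  0.26] pos [ 0.471  -0.0219  0.3155] rot [-1.8000e+02 -4.0000e-02  1.5399e+02]
[ 42.1  -4.8 -39.5  97.3  -3.1  86.5  66.9]
(array([0.00219503, 0.00108245, 0.08791934]), array([-0.00080121, -0.04046863, -0.50639441]))
-190 [-13.   -0.9] [268.  275.7]
-170 [-13.6   4.1] [266.1 274.6]
-150 [-13.3   3.7] [256.6 265.4]
-130 [-14.    3.5] [248.  256.3]
-110 [-13.3   2.8] [238.7 246.9]
-90 [-13.3   3.9] [229.  239.7]
-70 [-9.9  4.8] [220.1 228.8]
```

View pics/top2.png

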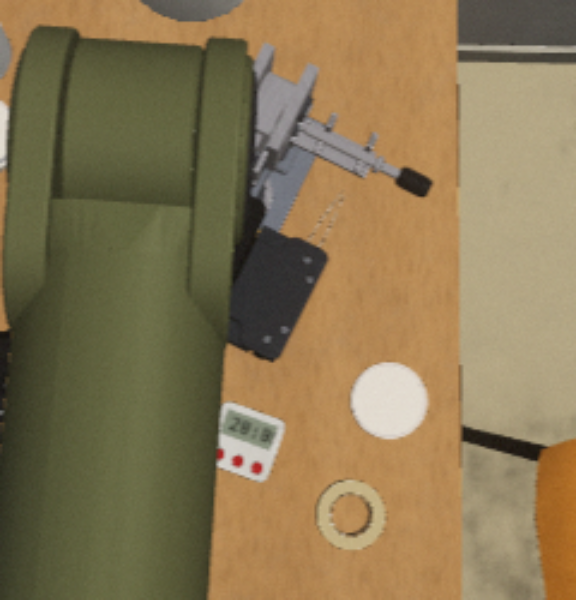

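View pics/side2.png

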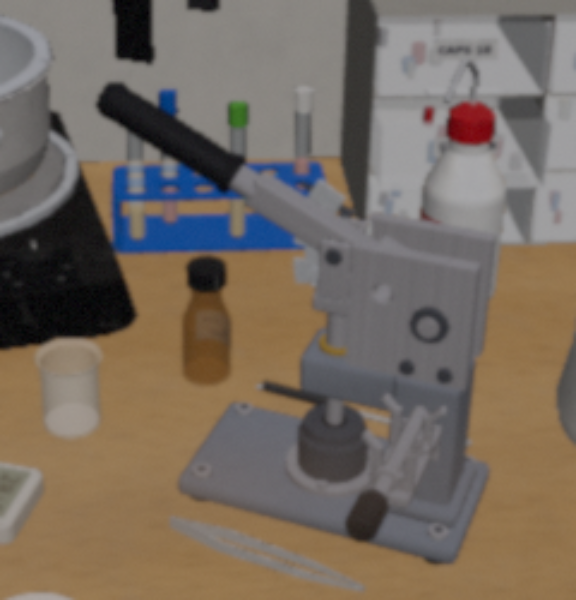

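View pics/w10.png

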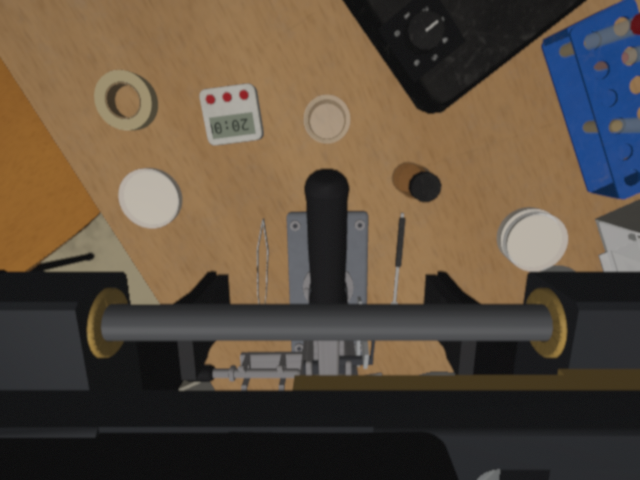

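Emit:
arm_command([
  [[0.002,0.001,0.02,0,0,-0.5,-1],[0.002,0.001,0.04,0,0,-0.5,-1],[0.002,0.001,0.06,0,0,-0.5,-1],[0.002,0.001,0.075,0,0,-0.5,-1],[0.002,0.001,0.085,0,0,-0.5,-1],[0.002,0.001,0.088,0,0,-0.5,-1],[0.002,0.001,0.088,0,0,-0.5,-1],[0.002,0.001,0.088,0,0,-0.5,-1]],
])

```text
time_s: 14.6
tool_pos: [0.4702, -0.0196, 0.2286]
tool_rot: [180.0, 0.1, 154.6]
force: [0.1, 0.8, -0.2]
grip_width: 0.0869
```

Run:
```python
from h import *
import pickle
o,d=avg(3); a=.42; print(o["qpos"].round(1))
t=W(40-200*np.cos(a),0,165+200*np.sin(a))
print(delta(t-[0,0,.019],[180,0,180+YAW],o))
cv2.imwrite("pics/w11.png",d["img"][:,:,::-1]);
```

```text
std [4.e-05 1.e-05 5.e-05] F [-0.31 -0.21  0.07] [0.25 0.31 0.1 ] pos [ 0.4702 -0.0196  0.2286] rot [1.7999e+02 8.0000e-02 1.5459e+02]
[ 41.5  -3.  -40.5 105.8  -2.   76.4  66.1]
(array([ 0.00050575, -0.00058004,  0.00105569]), array([0.01208906, 0.07687287, 0.09160196]))
```

View pics/w11.png

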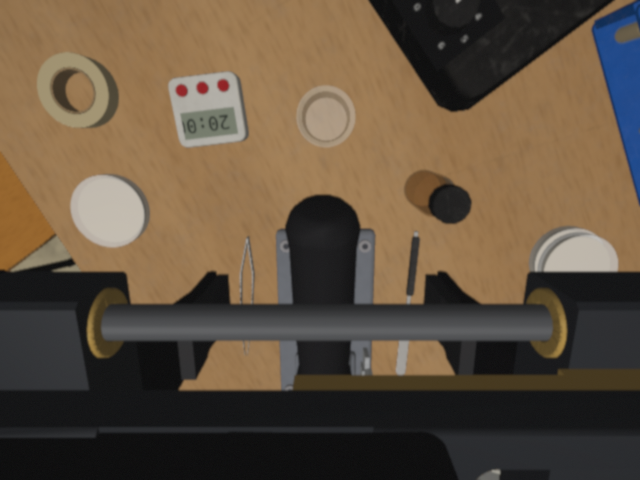

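Lever grip (column ~323) sits midway between the fingers (≈230 and 425). Close.

Emit:
arm_command([
  [[0,0,0,0,0,0,1],[0,0,0,0,0,0,1],[0,0,0,0,0,0,1],[0,0,0,0,0,0,1],[0,0,0,0,0,0,1],[0,0,0,0,0,0,1],[0,0,0,0,0,0,1],[0,0,0,0,0,0,1],[0,0,0,0,0,0,1]],
], newtons=10)

```text
time_s: 15.65
tool_pos: [0.4692, -0.0206, 0.2277]
tool_rot: [-179.9, -0.0, 154.6]
force: [-1.6, -0.4, 1.4]
grip_width: 0.0235
```

Run:
```python
from h import *
o,d=avg(3); print(o["grip_width"],Rw(o["tool_rot"]).T@o["force"])
for th in (.1,.2,.3,.42):
    a=.42-th
    t=W(40-200*np.cos(a),0,165+200*np.sin(a)); t0=W(40-200*np.cos(.42),0,165+200*np.sin(.42))
    print(th,Rw(o["tool_rot"]).T@(t-t0)*1000)
print(Rw(o["tool_rot"]).T@Rw([0,0,YAW]))
```

```text
std [0.e+00 1.e-05 1.e-05] F [-1.82 -2.46  1.06] [0.21 0.3  0.69] pos [ 0.4692 -0.0206  0.2278] rot [-1.7990e+02 -2.0000e-02  1.5455e+02]
0.023468102380231073 [ 0.58888996 -3.00504076 -1.05322184]
0.1 [ 7.22149634  0.03914984 18.64176053]
0.2 [12.54584137  0.07771101 37.91133865]
0.3 [15.91983601  0.11529824 57.61619909]
0.42 [17.34809416  0.1585894  81.55920091]
[[-9.99999516e-01 -8.91042891e-04  4.18252367e-04]
 [-8.91775448e-04  9.99998063e-01 -1.75456409e-03]
 [-4.16688165e-04 -1.75493623e-03 -9.99998373e-01]]
```

Emit:
arm_command([
  [[0,-0.001,0,0,0,0,1],[0,-0.001,0,0,0,0,1],[0,-0.001,0,0,0,0,1],[0.002,-0.001,0.005,0,0,0,1],[0.004,-0.001,0.0095,0,0,0,1],[0.0055,-0.001,0.014,0,0,0,1],[0.0072,-0.001,0.0186,0,0,0,1],[0.0072,-0.001,0.0186,0,0,0,1]],
], newtons=38)

```text
time_s: 16.6
tool_pos: [0.4629, -0.0176, 0.2099]
tool_rot: [-180.0, 0.1, 154.6]
force: [-3.3, -2.8, 8.2]
grip_width: 0.0224
```

```bash
cat > lev.py <<'E'
from h import *
import sys
o,d=avg(2); print(o["grip_width"],"Ftool",(Rw(o["tool_rot"]).T@o["force"]).round(2))
p=(o["tool_pos"]-O)@Rw([0,0,YAW])*1000+[0,0,19]; print("grasp press",p.round(1),"r",np.hypot(p[0]-40,p[2]-165),"th",.42-np.arctan2(p[2]-165,40-p[0]))
a=0; t=W(40-200,0,165)-[0,0,.019]; print("to level",delta(t,[180,0,180+YAW],o))
d=read_camera("side"); P=cloud(d); q=(P[d["z_map"]>0]-O)@Rw([0,0,YAW])*1000
k=q[(q[:,0]<-50)&(q[:,0]>-100)&(q[:,1]<-5)&(q[:,1]>-16)&(q[:,2]>130)&(q[:,2]<290)]
k2=q[(q[:,0]<-50)&(q[:,0]>-215)&(abs(q[:,1])<14)&(q[:,2]>140)&(q[:,2]<290)]
for x in range(-210,-50,20):
    e=k2[(k2[:,0]>x)&(k2[:,0]<x+20)]
    if len(e)>20: print(x+10,len(e),np.percentile(e[:,1],[2,98]).round(1),"z5,95",np.percentile(e[:,2],[5,95]).round(1))
cv2.imwrite(f"pics/{sys.argv[1]}.png",cv2.resize(d["img"][140:380,220:460,::-1],None,fx=2.5,fy=2.5,interpolation=cv2.INTER_CUBIC))
E
python3 lev.py s3
```

```text
std [0.e+00 1.e-05 4.e-05] F [-3.81 -2.27  8.22] [0.41 0.06 0.38] pos [ 0.463  -0.0176  0.2102] rot [-1.7996e+02  9.0000e-02  1.5460e+02]
0.022694302978839065 Ftool [ 2.45 -3.69 -8.22]
grasp press [-149.4   -0.7  229.2] r 199.9941826029266 th 0.09333043662436091
to level (array([0.0106776 , 0.00076642, 0.06415975]), array([-0.03813401,  0.08623017,  0.09539337]))
-180 58 [-13.6  -7.5] z5,95 [231.3 241. ]
-160 26 [-13.4  12.6] z5,95 [228.8 251.2]
-140 219 [-12.6  13.7] z5,95 [219.5 255.1]
-120 208 [-12.9   3.9] z5,95 [213. 234.]
-100 206 [-13.1   4.4] z5,95 [206.1 226.9]
-80 210 [-10.4   4.3] z5,95 [197.2 218.3]
-60 233 [-10.6   5.6] z5,95 [190.2 213.1]
```

View pics/s3.png

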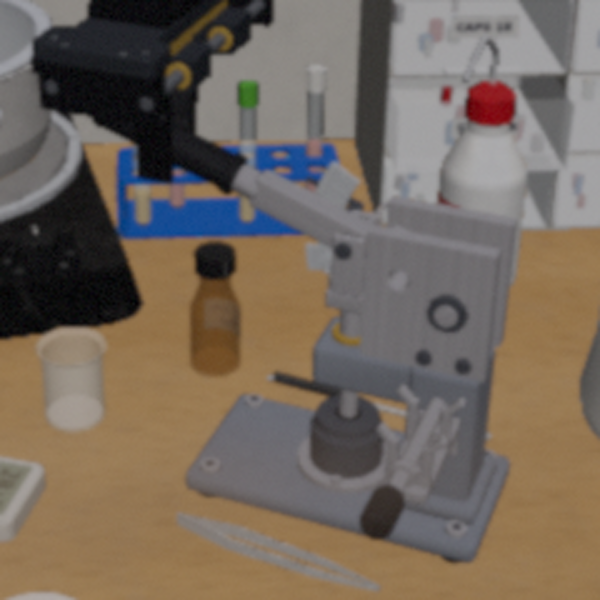

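Emit:
arm_command([
  [[0.002,-0.0005,0.0055,0,0,0,1],[0.0033,-0.001,0.0108,0,0,0,1],[0.0045,-0.001,0.0156,0,0,0,1],[0.0058,-0.001,0.0205,0,0,0,1],[0.0068,-0.001,0.0254,0,0,0,1],[0.0077,-0.001,0.0303,0,0,0,1],[0.0085,-0.001,0.0352,0,0,0,1],[0.0091,-0.001,0.0402,0,0,0,1],[0.0091,-0.001,0.0402,0,0,0,1]],
])

```text
time_s: 17.65
tool_pos: [0.4548, -0.0137, 0.1702]
tool_rot: [180.0, 0.1, 154.6]
force: [-4.2, -1.0, 11.1]
grip_width: 0.0231
```

```bash
python3 lev.py s4
```

```text
std [1.e-05 1.e-05 5.e-05] F [-3.97 -0.36  9.96] [0.65 0.32 0.38] pos [ 0.4549 -0.0137  0.1705] rot [1.7996e+02 1.0000e-01 1.5463e+02]
0.022831346177927203 Ftool [ 3.42 -2.02 -9.96]
grasp press [-158.4   -0.7  189.5] r 199.9471968058904 th 0.2971189493633146
to level (array([0.00160167, 0.00071038, 0.02450562]), array([0.03566632, 0.10007387, 0.12895209]))
-200 40 [-13.4  -6.9] z5,95 [187.1 196.5]
-180 48 [-14.   -8.3] z5,95 [186.4 196.4]
-160 76 [-7.4 13.5] z5,95 [197.4 213.2]
-140 318 [-13.3  13.1] z5,95 [182.9 287. ]
-120 212 [-13.5  13.3] z5,95 [179.6 257.4]
-100 187 [-12.4   5.6] z5,95 [176.4 195.6]
-80 204 [-10.5   4.7] z5,95 [172.1 192.2]
-60 206 [-10.   5.] z5,95 [169.  189.7]
```

Emit:
arm_command([
  [[0.0005,-0.0005,0.005,0,0,0,1],[0.001,-0.0005,0.01,0,0,0,1],[0.0013,-0.0005,0.015,0,0,0,1],[0.0015,-0.0005,0.02,0,0,0,1],[0.0015,-0.0005,0.0245,0,0,0,1],[0.0015,-0.0005,0.0245,0,0,0,1],[0.0015,-0.0005,0.0245,0,0,0,1]],
])

```text
time_s: 18.5
tool_pos: [0.4535, -0.0131, 0.1463]
tool_rot: [179.9, 0.1, 154.6]
force: [-4.9, 0.3, 12.3]
grip_width: 0.0227
```

```bash
python3 lev.py s5
python3 - <<'E'
from h import *
for c in("top","wrist"):
    d=read_camera(c); cv2.imwrite(f"pics/{c}5.png",d["img"][:,:,::-1])
E
```

```text
std [1.e-05 0.e+00 0.e+00] F [-4.44  0.23 12.33] [0.82 0.3  0.48] pos [ 0.4535 -0.0131  0.1464] rot [1.7993e+02 1.0000e-01 1.5464e+02]
0.022919149332488953 Ftool [  4.09  -1.68 -12.34]
grasp press [-159.9   -0.7  165.4] r 199.9231853603874 th 0.4182100260369335
to level (array([7.59786232e-05, 7.24240235e-04, 3.58571118e-04]), array([0.06700667, 0.09962231, 0.14072758]))
-200 54 [-13.7  -8.5] z5,95 [158.9 169.2]
-180 41 [-13.8  -7.8] z5,95 [159.4 169.7]
-160 85 [-13.6  13.6] z5,95 [172.8 189.1]
-140 449 [-13.6  13.4] z5,95 [163.6 286.7]
-120 223 [-13.5  13.5] z5,95 [159.2 232.6]
-100 162 [-10.9   3.7] z5,95 [159. 177.]
-80 198 [-10.3   4.9] z5,95 [157.7 177.4]
-60 196 [-10.1   4.7] z5,95 [157.4 177.2]
```

View pics/s5.png

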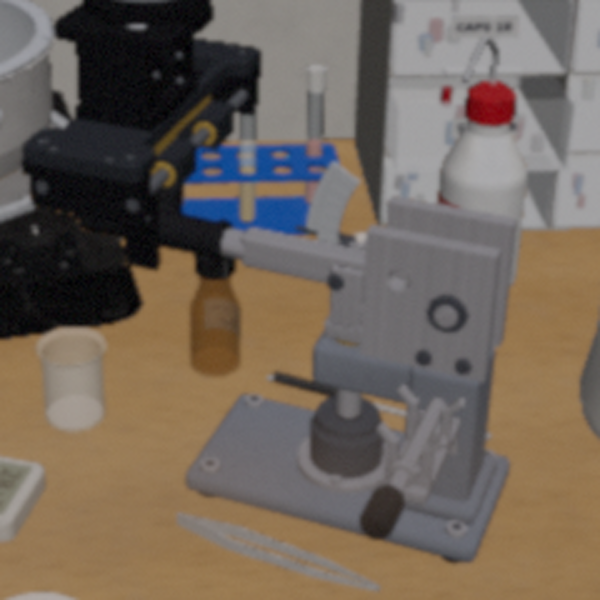

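View pics/wrist5.png

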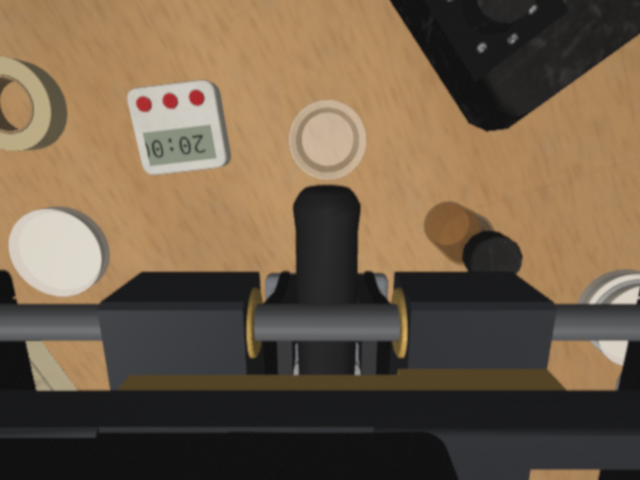

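View pics/top5.png

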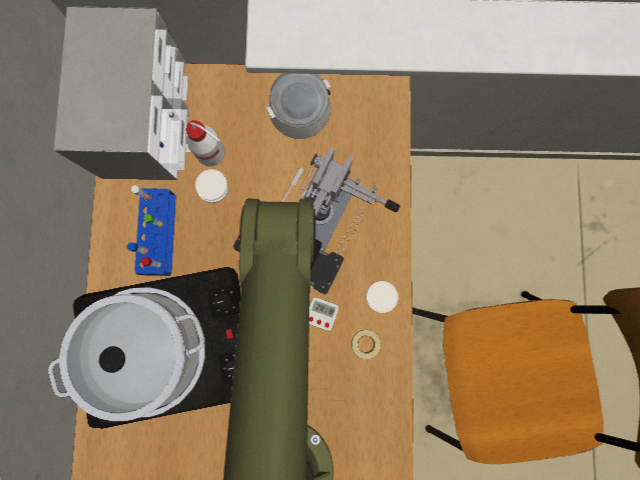

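Emit:
arm_command([
  [[0,0,0,0,0,0,1],[0,0,0,0,0,0,1],[0,0,0,0,0,0,1],[0,0,0,0,0,0,1],[0,0,0,0,0,0,1],[0,0,0,0,0,0,1],[0,0,0,0,0,0,1],[0,0,0,0,0,0,1]],
])

```text
time_s: 19.55
tool_pos: [0.4535, -0.0131, 0.1464]
tool_rot: [179.9, 0.1, 154.6]
force: [-5.5, 0.5, 12.6]
grip_width: 0.0229
```

```bash
python3 lev.py s6
python3 - <<'E'
from h import *
d=read_camera("side"); q=(cloud(d)[d["z_map"]>0]-O)@Rw([0,0,YAW])*1000
k=q[(q[:,2]>98)&(q[:,2]<122)&(q[:,1]<-100)&(q[:,1]>-165)&(abs(q[:,0]-40)<12)]
print("pin knob side",len(k),np.percentile(k,[1,99],axis=0).round(1))
e=q[(q[:,0]<-45)&(q[:,0]>-110)&(abs(q[:,1])<8)&(q[:,2]>170)&(q[:,2]<182)]; print("slope",np.polyfit(e[:,0],e[:,2],1))
print(sign_off())
E
```

```text
std [1.e-05 1.e-05 1.e-05] F [-5.03  1.34 12.3 ] [0.67 0.87 1.3 ] pos [ 0.4535 -0.0131  0.1464] rot [1.7993e+02 1.0000e-01 1.5464e+02]
0.02261494311597481 Ftool [  5.1   -0.93 -12.31]
grasp press [-159.9   -0.7  165.4] r 199.93337293180608 th 0.4180691385291299
to level (array([6.59061701e-05, 7.06216247e-04, 3.86730729e-04]), array([0.0654285 , 0.10285413, 0.14496992]))
-200 54 [-13.7  -7.3] z5,95 [158.  169.8]
-180 38 [-13.4  -8.5] z5,95 [159.8 169.3]
-160 91 [-12.6  13.6] z5,95 [166.1 188.7]
-140 455 [-13.3  13.2] z5,95 [163.6 285.8]
-120 218 [-13.3  12.9] z5,95 [159.5 232.8]
-100 166 [-10.7   5.2] z5,95 [158.4 176.7]
-80 197 [-10.1   4.4] z5,95 [157.4 177.4]
-60 196 [-10.4   5.1] z5,95 [157.3 177.3]
pin knob side 397 [[  31.1 -156.5   99.3]
 [  48.9 -103.4  115.1]]
slope [2.28593166e-02 1.77032473e+02]
the job is handed in; nothing more can be done
None
```

The job is done and handed in at about 20 s of robot time. The lock pin is parked in its rest, and the arm is still holding the lever down at the level.

- **Pin:** I drew it straight out of the yoke and let go of it in both notches of the pin rest. After release its axis was about 105.5 mm above the bench (105 mm wanted), and its knob was within about 1 mm of where it belongs. The last side-camera picture still showed it there.
- **Lever:** I gripped it at the hand grip and brought it down along its arc. It stood at 0.418 rad (level is 0.42), did not move over the last second, and never came near the lower stop. The upward force on the gripper was about 12 N.
- **Disagreement:** A straight-line fit to the lever's depth points gave a slope of 0.023 rad. That is a noisy measure and still inside the notch range.
- **Pointer:** I could not see it in the notch in the pictures, so that rests on the lever angle.
- **Surroundings:** Nothing round the press looked moved in the pictures I took. In the last top view the arm hid the beaker, and partly the bottle and spatula, but the wrist picture at that moment showed the beaker and bottle standing.

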